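# Run along the tube row and snap the lids shut

### The job

Run your fingertips along the row of six open sample tubes in the grey block, coming from the hinge side, so that from that end on the open blue lids flip over onto their tubes one after the other, and press every lid fully shut with a light touch. Only touch: do not lift the block or shove it out of its place, and leave the bottle, the dishes and the vial alone.

Things in the scene. Friction and masses are not known exactly. Their poses are not given: they have to be found in the camera images.
- block: light grey plastic tube block, 88 (x) by 232 (y) by 50 mm high, about 0.95 kg with its tubes, standing loose on the bench on a rubber foot; origin: centre of its underside, z up. Its row of six snap-lid tubes runs along its y axis, 18 mm to the -x side of its middle line, spaced 36 mm; on its +x side lies a row of empty holes (drawn only, the top is flat).
- tube1 (a point): point on the axis of tube 1 (first, at the block's -y end) at the height of the top of its lid when shut: 72 mm above the bench; it does not move with the lid. Tube collar 19.6 mm in diameter, its mouth 66 mm above the bench; the point's axes are the block's.
- tube2 (a point): point on the axis of tube 2 (number 2 from the block's -y end) at the height of the top of its lid when shut: 72 mm above the bench; it does not move with the lid. Tube collar 19.6 mm in diameter, its mouth 66 mm above the bench; the point's axes are the block's.
- tube3 (a point): point on the axis of tube 3 (number 3 from the block's -y end) at the height of the top of its lid when shut: 72 mm above the bench; it does not move with the lid. Tube collar 19.6 mm in diameter, its mouth 66 mm above the bench; the point's axes are the block's.
- tube4 (a point): point on the axis of tube 4 (number 4 from the block's -y end) at the height of the top of its lid when shut: 72 mm above the bench; it does not move with the lid. Tube collar 19.6 mm in diameter, its mouth 66 mm above the bench; the point's axes are the block's.
- tube5 (a point): point on the axis of tube 5 (number 5 from the block's -y end) at the height of the top of its lid when shut: 72 mm above the bench; it does not move with the lid. Tube collar 19.6 mm in diameter, its mouth 66 mm above the bench; the point's axes are the block's.
- tube6 (a point): point on the axis of tube 6 (last, at the block's +y end) at the height of the top of its lid when shut: 72 mm above the bench; it does not move with the lid. Tube collar 19.6 mm in diameter, its mouth 66 mm above the bench; the point's axes are the block's.
- lid1 (a joint): angle of the blue lid of tube 1, rad: 0 = fully shut, flat on the tube; about 1.57 = standing upright; at most 2.2 (leaning back). Lid: disc 20 mm in diameter and 6 mm thick with a thumb tab, 26 mm from hinge to tab tip; hinge line along the block's x, 66 mm above the bench, 11.5 mm to the -y side of the tube axis, so the lid swings over towards the block's +y to shut. It is moved by about 1 to 2 N at its rim and stays where it is left (stiff hinge, no spring, no catch).
- lid2 (a joint): angle of the blue lid of tube 2, rad: 0 = fully shut, flat on the tube; about 1.57 = standing upright; at most 2.2 (leaning back). Lid: disc 20 mm in diameter and 6 mm thick with a thumb tab, 26 mm from hinge to tab tip; hinge line along the block's x, 66 mm above the bench, 11.5 mm to the -y side of the tube axis, so the lid swings over towards the block's +y to shut. It is moved by about 1 to 2 N at its rim and stays where it is left (stiff hinge, no spring, no catch).
- lid3 (a joint): angle of the blue lid of tube 3, rad: 0 = fully shut, flat on the tube; about 1.57 = standing upright; at most 2.2 (leaning back). Lid: disc 20 mm in diameter and 6 mm thick with a thumb tab, 26 mm from hinge to tab tip; hinge line along the block's x, 66 mm above the bench, 11.5 mm to the -y side of the tube axis, so the lid swings over towards the block's +y to shut. It is moved by about 1 to 2 N at its rim and stays where it is left (stiff hinge, no spring, no catch).
- lid4 (a joint): angle of the blue lid of tube 4, rad: 0 = fully shut, flat on the tube; about 1.57 = standing upright; at most 2.2 (leaning back). Lid: disc 20 mm in diameter and 6 mm thick with a thumb tab, 26 mm from hinge to tab tip; hinge line along the block's x, 66 mm above the bench, 11.5 mm to the -y side of the tube axis, so the lid swings over towards the block's +y to shut. It is moved by about 1 to 2 N at its rim and stays where it is left (stiff hinge, no spring, no catch).
- lid5 (a joint): angle of the blue lid of tube 5, rad: 0 = fully shut, flat on the tube; about 1.57 = standing upright; at most 2.2 (leaning back). Lid: disc 20 mm in diameter and 6 mm thick with a thumb tab, 26 mm from hinge to tab tip; hinge line along the block's x, 66 mm above the bench, 11.5 mm to the -y side of the tube axis, so the lid swings over towards the block's +y to shut. It is moved by about 1 to 2 N at its rim and stays where it is left (stiff hinge, no spring, no catch).
- lid6 (a joint): angle of the blue lid of tube 6, rad: 0 = fully shut, flat on the tube; about 1.57 = standing upright; at most 2.2 (leaning back). Lid: disc 20 mm in diameter and 6 mm thick with a thumb tab, 26 mm from hinge to tab tip; hinge line along the block's x, 66 mm above the bench, 11.5 mm to the -y side of the tube axis, so the lid swings over towards the block's +y to shut. It is moved by about 1 to 2 N at its rim and stays where it is left (stiff hinge, no spring, no catch).
- reagent: amber reagent bottle with red cap, 68 mm in diameter, 135 mm high; origin: centre of its underside; leave alone
- dishes: stack of four clear culture dishes with amber agar, 90 mm in diameter, 60 mm high in all; origin: centre of its underside; leave alone
- vial: small glass vial with white cap, 28 mm in diameter, 58 mm high; origin: centre of its underside; leave alone

How it is judged:
On the way, in this order (a step that is already met when the one before it is completed fails the run):
1. lid 1 flipped over onto its tube (less than 0.45 rad from shut) (value of joint lid1 below 0.45 rad), for 0.05 s.
2. lid 2 flipped over onto its tube (less than 0.45 rad from shut) (value of joint lid2 below 0.45 rad), for 0.05 s.
3. lid 3 flipped over onto its tube (less than 0.45 rad from shut) (value of joint lid3 below 0.45 rad), for 0.05 s.
4. lid 4 flipped over onto its tube (less than 0.45 rad from shut) (value of joint lid4 below 0.45 rad), for 0.05 s.
5. lid 5 flipped over onto its tube (less than 0.45 rad from shut) (value of joint lid5 below 0.45 rad), for 0.05 s.
6. lid 6 flipped over onto its tube (less than 0.45 rad from shut) (value of joint lid6 below 0.45 rad), for 0.05 s.
At the end, for the whole second after the job is handed in: all six lids within 0.07 rad of shut (thumb tab within about 1.8 mm), the block flat and at rest within 20 mm of where it stood, and the bottle, dishes and vial within 15 mm of theirs (value of joint each of lid1, lid2, lid3, lid4, lid5, lid6 below 0.07 rad and distance of block from where it was at the start of the episode below 0.02 m and angle between block's own z axis and vertical below 0.03 rad and linear speed of block below 0.01 m/s and distance of each of reagent, dishes, vial from where it was at the start of the episode below 0.015 m); the robot touches nothing.
It fails at once if the block is lifted or tipped (height (world z) of block above 0.006 m or angle between block's own z axis and vertical above 0.1 rad).
It fails at once if the block is shoved more than 20 mm (distance of block from where it was at the start of the episode above 0.02 m).
It fails at once if more than a light touch: over 40 N on the block, its tubes or lids (contact force between the fingers and block above 40 N or contact force between the arm and block above 14 N).
It fails at once if the bottle, dishes or vial are disturbed (distance of any of reagent, dishes, vial from where it was at the start of the episode above 0.015 m).
It also fails if it takes over 64 s, if anything falls off the work surface, if the arm or the gripper's body presses on something with over 40 N, if the wrist force passes 120 N, or if a joint passes its speed limit or range.

### The arm

A 6-joint arm with a two-finger parallel gripper is mounted at the origin on the work surface. World frame = base frame: x ahead of the robot, y to its left, z up, the work surface at z = 0. Lengths are in m, angles in rad, forces in N, time in s.
With the tool pointing down it reaches from about 0.275 to 0.725 m from the base axis. Payload 15.9 kg.
Tool frame: the origin (TCP) lies midway between the tips of the shut fingers; the grasp point (between the pads) lies 19 mm behind it; z points along the fingers, y is the line along which they close (so a half turn about z gives the same grasp; the last joint's range is limited). The gripper opens to 85 mm and grips with 20 to 120 N. Pads are 22 mm wide; open, the fingers measure 114 mm over their backs; the gripper's body (76 mm by 85 mm) begins 54 mm behind the grasp point. The pads swing forward as they close: fully open they stand 13 mm farther back than shut.
Start: joints at [1.116, 0.213, -0.034, 1.323, 0, 1.571], TCP at [0.22, 0.449, 0.231] pointing down, gripper open.
Joint ranges: [-2.98, 2.98], [-0.74, 1.72], [-1.14, 1.35], [-2.1, 2.04], [-1.57, 1.44], [-3.14, 3.14]. Speed limits (rad/s): [1.89, 1.89, 2.39, 2.57, 3.14, 3.14].

### API

Orientations are given as a unit quaternion [w, x, y, z].
In Python, from plant import ctrl, camera, calibration, job gives the robot as it stands.
- The arm moves only by the tool send_rows, never from a script. Its argument "commands" is one flat list of numbers, 5 for each row, row after row: the gripper command: -1 is fully open, 1 is shut, values between are in proportion, then the shift along the tool's x, y, z in mm, then the turn about the tool's z in rad. A call has 1 to 5 rows; each row is the pose to reach, as a shift and turn from the pose commanded when the call began, along the tool's axes at that moment; what a row does not reach only later rows make up. A row lasts 1/10 s, in which the tool goes at most 50 mm and 8.59 degrees, less where a joint would pass 70% of its speed; a pose out of reach is approached as far as the arm can. A call with a gripper value outside its range is refused whole. The fingers move at their own pace and stop on an object; "newtons" is the grip in N (left out, the last holds). Time passes only in rows, so rows that repeat a pose let the fingers close. It gives the time, the measured TCP pose, the force, the opening and the grip force at its end, in the units of the state.
- ctrl.read_state(): the state, without advancing time (a new reading comes with each control period).
- camera(name): name is "scene" or "top"; returns (picture, depth): 384x512x3 uint8, red, green, blue; 384x512 float32, m along the optical axis (not along the pixel's ray), 0 where there is no reading.
- calibration(name): a dict with "camera_matrix" (3x3 intrinsics, pixels), "origin" and "orientation" of the camera in the world. Camera axes: x right, y down, z forward; pixel columns grow to the right and rows downward; lengths in m; the calibration is good to about 2 mm. A picture is of the moment at which its call begins. calibration takes no time and is no camera call.
- job.job_done(): hands the job in; it is judged then, once.
The state is a dict: "time_s": time; "joint_pos": joint angles; "qd": joint speeds; "tau": joint torques, N m; "ee_pos": TCP position; "ee_rot": TCP orientation; "wrist_force": force on the tool from outside, world axes, zero at the start; "ft_torque": the same for the moment, N m; "grip_width": finger opening in m; "gripper_force": force on a finger pad.
Only numpy, scipy, OpenCV 4.12 (cv2) and the standard library are available. Lean on these libraries where they do the work, as an engineer would, in place of code of your own. Each camera call takes 0.05 s, during which the arm holds its last target. There are 200 camera calls.

## Working session

There is one attempt and no reset: what is moved stays moved. The work goes in short steps, Python scripts to look and compute and a tool call to move; the robot and the scene stay as the last step left them, time stands still between calls to the robot, and variables do not carry over. Pictures are saved under pics/ and viewed, at most 10 in all, crops included, and the job is handed in when it is done.

Besides the shell and the picture viewer there is one more tool, called after "Emit:" as name(argument=value, ...) on one line, values as JSON. send_rows: Moves the arm, as the interface text tells. Its arguments: {"type":"object","properties":{"commands":{"type":"array","items":{"type":"number"}},"newtons":{"type":"number"}},"required":["commands"]}

```bash
mkdir -p pics; python3 - <<'E'
from plant import ctrl,camera,calibration
import cv2,numpy as np
for n in("scene","top"):
    p,d=camera(n);c=calibration(n);np.savez(f"pics/{n}0.npz",p=p,d=d)
    cv2.imwrite(f"pics/{n}0.png",p[:,:,::-1]);print(n,c)
s=ctrl.read_state();print(s)
E
```

```text
scene {'camera_matrix': array([[347.12283976,   0.        , 254.40587627],
       [  0.        , 347.12283976, 190.21490715],
       [  0.        ,   0.        ,   1.        ]]), 'origin': array([ 1.24367149, -0.47771659,  0.62055155]), 'orientation': array([-0.40895849,  0.79783607,  0.39671363, -0.1970504 ])}
top {'camera_matrix': array([[354.37868818,   0.        , 249.03314001],
       [  0.        , 354.37868818, 187.26293547],
       [  0.        ,   0.        ,   1.        ]]), 'origin': array([0.39325128, 0.01027907, 1.15803296]), 'orientation': array([ 0.07197821, -0.69196076,  0.71467518, -0.07244879])}
{'time_s': 0.1, 'joint_pos': array([ 1.11599805e+00,  2.13343732e-01, -3.49650137e-02,  1.32350108e+00,
       -1.90595124e-05,  1.57082779e+00]), 'qd': array([-0.00038455, -0.00031268,  0.00279201, -0.00031456,  0.0015212 ,
       -0.00101778]), 'tau': array([ 3.44725768e-04, -6.87247968e+01,  4.87804663e+01,  1.21579960e-02,
       -7.53763771e-07, -3.07135701e-05]), 'ee_pos': array([0.21951594, 0.44890629, 0.2308597 ]), 'ee_rot': array([-1.04951132e-04,  2.25459678e-01,  9.74252368e-01, -4.95851782e-04]), 'wrist_force': array([-0.42555379, -0.05218682,  0.33139403]), 'ft_torque': array([ 0.03237776,  0.06777555, -0.04493316]), 'gripper_force': 0.0, 'grip_width': 0.08513846139991765}
```

View pics/scene0.png

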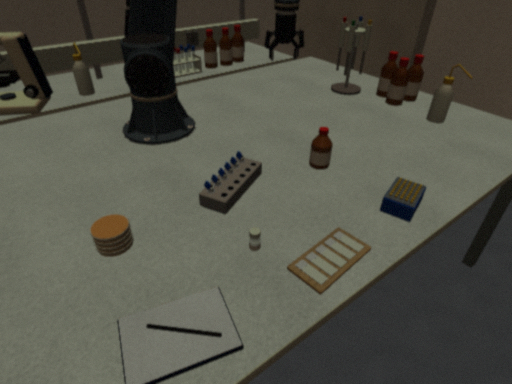

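View pics/top0.png

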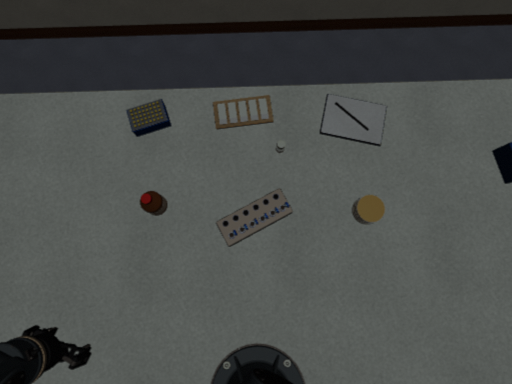

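The scene shows the block around (231,183) with lids from (206,187) to (240,156). The top view shows it at (255,217), with lids from (233,235) to (285,205) and the empty holes on the far side. Next I measure it.

```bash
cat > h.py <<'E'
import numpy as np,cv2
from scipy.spatial.transform import Rotation as R
from plant import calibration
def cloud(n,d):
    c=calibration(n);K=c["camera_matrix"];v,u=np.mgrid[:384,:512]
    P=np.stack([(u-K[0,2])/K[0,0]*d,(v-K[1,2])/K[1,1]*d,d],-1)
    q=c["orientation"];return P@R.from_quat(q[[1,2,3,0]]).as_matrix().T+c["origin"]
def blue(p):
    p=p.astype(int);return ((p[...,2]-p[...,0]>18)&(p[...,2]-p[...,1]>12)).astype(np.uint8)
E
python3 - <<'E'
from h import *
for n in("scene","top"):
    f=np.load(f"pics/{n}0.npz");P=cloud(n,f["d"]);p=f["p"]
    near=(abs(P[...,0]-.33)<.2)&(abs(P[...,1])<.2)
    k,l,st,ce=cv2.connectedComponentsWithStats(blue(p)*near.astype(np.uint8))
    for i in range(1,k):
        if st[i,4]>3:
            Q=P[l==i];print(n,st[i],ce[i].round(1),Q.mean(0).round(4),Q.min(0).round(3),Q.max(0).round(3))
    # block top face
    m=near&(P[...,2]>.04)&(P[...,2]<.058)
    Q=P[m];print(n,"top z",np.median(Q[:,2]),m.sum(),cv2.minAreaRect(Q[:,:2].astype(np.float32)*1000))
    for nm,(x0,x1,y0,y1) in dict(vial=(.5,.7,-.15,.05),re=(.35,.55,.2,.4),di=(.3,.5,-.45,-.2)).items():
        m=(P[...,0]>x0)&(P[...,0]<x1)&(P[...,1]>y0)&(P[...,1]<y1)&(P[...,2]>.02)
        if m.any():print(nm,P[m].min(0).round(3),P[m].max(0).round(3))
for n,(a,b,c,e) in dict(scene=(140,220,190,275),top=(180,255,205,305)).items():
    im=np.load(f"pics/{n}0.npz")["p"][a:b,c:e,::-1]
    cv2.imwrite(f"pics/{n}_c.png",cv2.resize(np.clip(im*1.8,0,255).astype(np.uint8),None,fx=6,fy=6,interpolation=cv2.INTER_CUBIC))
E
```

```text
scene [237 152   4   7  21] [238.7 154.9] [0.4808 0.0518 0.0804] [0.473 0.049 0.07 ] [0.487 0.054 0.09 ]
scene [231 157   5   7  20] [232.9 160.2] [0.4976 0.0187 0.0812] [0.492 0.015 0.072] [0.504 0.023 0.091]
scene [225 163   5   6  21] [227.1 165.6] [ 0.5136 -0.0128  0.0821] [ 0.507 -0.016  0.072] [ 0.521 -0.008  0.09 ]
scene [219 169   3   7  13] [220.3 171.7] [ 0.5264 -0.0447  0.0797] [ 0.522 -0.047  0.069] [ 0.529 -0.043  0.09 ]
scene top z 0.04971419709146607 401 ((522.5105590820312, 4.0708770751953125), (85.75638580322266, 206.08273315429688), 24.5799560546875)
vial [ 0.5   -0.129  0.02 ] [0.619 0.05  0.094]
di [ 0.499 -0.367  0.059] [ 0.499 -0.36   0.059]
top [264 215   4   3   9] [265.7 216. ] [ 0.5248 -0.0416  0.087 ] [ 0.522 -0.046  0.079] [ 0.529 -0.037  0.093]
top [254 219   4   5  12] [255.8 221.1] [ 0.5107 -0.0111  0.0833] [ 0.505 -0.015  0.051] [ 0.521 -0.006  0.092]
top [244 224   4   5  14] [245.4 226.1] [0.4965 0.021  0.0821] [0.49  0.016 0.049] [0.507 0.025 0.093]
top [233 230   4   5  13] [234.5 232.3] [0.4788 0.0543 0.0841] [0.474 0.049 0.052] [0.486 0.06  0.094]
top top z 0.050052770390746515 893 ((521.1997680664062, 3.8061676025390625), (87.19325256347656, 201.698974609375), 25.432661056518555)
vial [ 0.5   -0.128  0.025] [0.619 0.05  0.093]
re [0.548 0.3   0.031] [0.55  0.319 0.082]
di [ 0.497 -0.38   0.025] [ 0.5   -0.358  0.065]
```

View pics/scene_c.png

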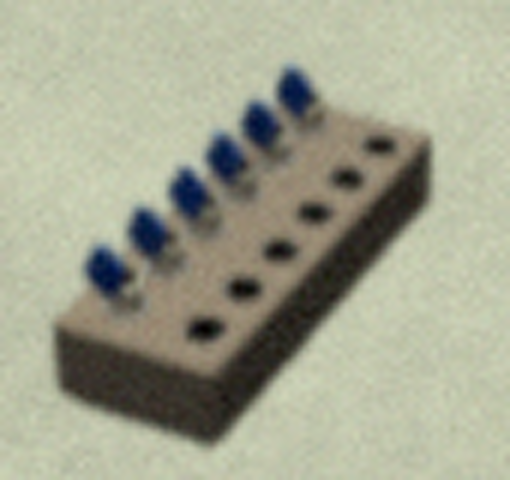

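View pics/top_c.png

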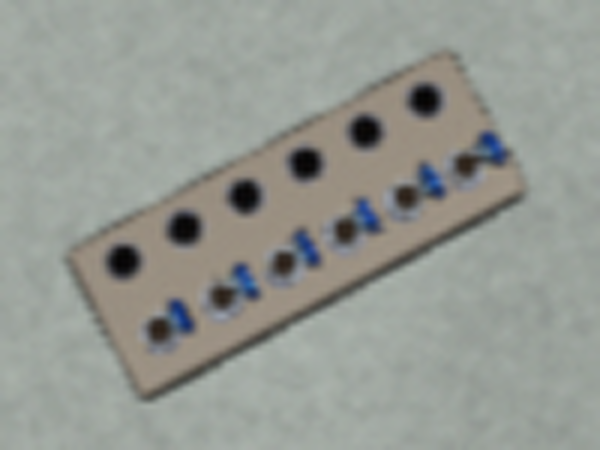

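Both crops show all six lids roughly upright, with the hinges on the right (world -y) side of the tubes in the top view. So tube 1 is at the right end, and the block's yaw is about 25°. My search region cut the block off, so I'll re-measure.

```bash
python3 - <<'E'
from h import *
for n in("scene","top"):
    f=np.load(f"pics/{n}0.npz");P=cloud(n,f["d"]);p=f["p"]
    near=(abs(P[...,0]-.52)<.13)&(abs(P[...,1])<.16)
    k,l,st,ce=cv2.connectedComponentsWithStats(blue(p)*near.astype(np.uint8))
    for i in range(1,k):
        if st[i,4]>3:
            Q=P[l==i];Q=Q[Q[:,2]>.06];print(n,Q.mean(0).round(4),Q.min(0).round(3),Q.max(0).round(3))
    m=near&(P[...,2]>.044)&(P[...,2]<.056)
    Q=P[m];r=cv2.minAreaRect(Q[:,:2].astype(np.float32)*1000);print("top z",np.median(Q[:,2]),r)
    yaw=np.deg2rad(r[2]);c=np.array(r[0])/1000
    ex=np.array([np.cos(yaw),np.sin(yaw)]);ey=np.array([-ex[1],ex[0]])
    for i in range(6):print("tube",i+1,(c-.018*ex+(i-2.5)*.036*ey).round(4))
    # collar points in block frame
    m=near&(P[...,2]>.058);D=P[m];B=np.c_[(D[:,:2]-c)@ex,(D[:,:2]-c)@ey,D[:,2]]*1000
    print("tall stuff x",np.percentile(B[:,0],[2,50,98]).round(),"y",np.percentile(B[:,1],[2,98]).round())
    b=[(P[l==i]) for i in range(1,k) if st[i,4]>3]
    print([(np.r_[(q[:,:2].mean(0)-c)@ex,(q[:,:2].mean(0)-c)@ey]*1000).round(1) for q in b])
E
```

```text
scene [0.4808 0.0518 0.0804] [0.473 0.049 0.07 ] [0.487 0.054 0.09 ]
scene [0.4976 0.0187 0.0812] [0.492 0.015 0.072] [0.504 0.023 0.091]
scene [ 0.5136 -0.0128  0.0821] [ 0.507 -0.016  0.072] [ 0.521 -0.008  0.09 ]
scene [ 0.5291 -0.0437  0.0797] [ 0.522 -0.047  0.069] [ 0.535 -0.039  0.09 ]
scene [ 0.5456 -0.0769  0.0811] [ 0.538 -0.08   0.07 ] [ 0.552 -0.073  0.091]
scene [ 0.5618 -0.1092  0.0822] [ 0.553 -0.112  0.074] [ 0.566 -0.105  0.092]
top z 0.04946999691690057 ((530.3346557617188, -7.607872009277344), (89.31108093261719, 232.4832305908203), 26.23461151123047)
tube 1 [ 0.554  -0.0963]
tube 2 [ 0.5381 -0.064 ]
tube 3 [ 0.5221 -0.0317]
tube 4 [0.5062 0.0006]
tube 5 [0.4903 0.0329]
tube 6 [0.4744 0.0652]
tall stuff x [-28. -16.  -9.] y [-106.   86.]
[array([-18.2,  75.2]), array([-17.7,  38.1]), array([-17.3,   2.7]), array([-17.1, -31.8]), array([-17. , -68.9]), array([ -16.7, -105. ])]
top [ 0.5594 -0.1077  0.0858] [ 0.554 -0.112  0.081] [ 0.567 -0.103  0.093]
top [ 0.5432 -0.0759  0.0852] [ 0.536 -0.08   0.075] [ 0.55  -0.071  0.092]
top [ 0.5266 -0.0415  0.0866] [ 0.522 -0.046  0.079] [ 0.535 -0.037  0.093]
top [ 0.5098 -0.0115  0.0863] [ 0.505 -0.015  0.079] [ 0.517 -0.009  0.092]
top [0.4952 0.0202 0.0873] [0.49  0.016 0.082] [0.503 0.025 0.093]
top [0.4783 0.0539 0.0867] [0.474 0.049 0.083] [0.486 0.059 0.094]
top z 0.05017602203361693 ((528.9536743164062, -8.62615966796875), (88.41014862060547, 231.91775512695312), 26.511192321777344)
tube 1 [ 0.553  -0.0972]
tube 2 [ 0.537 -0.065]
tube 3 [ 0.5209 -0.0328]
tube 4 [ 0.5048 -0.0006]
tube 5 [0.4887 0.0317]
tube 6 [0.4727 0.0639]
tall stuff x [-113. -113.  -11.] y [-96.  85.]
[array([ -16.3, -102.4]), array([-17. , -67.3]), array([-16.7, -28.4]), array([-17.4,   6. ]), array([-15.8,  40.9]), array([-16.7,  78.7])]
```

Emit:
send_rows(commands=[1, -34, -22, 0, 0.05, 1, -68, -44, 0, 0.1, 1, -102, -66, 0, 0.15, 1, -136, -88, 0, 0.2, 1, -170, -110, 0, 0.25], newtons=40)

```text
time_s: 0.6
ee_pos: [0.3244, 0.2741, 0.2311]
ee_rot: [-0.0, 0.346, 0.938, -0.0]
wrist_force: [0.6, -0.3, 0.5]
grip_width: 0.0124
gripper_force: 0.0
```

```bash
cat > g.py <<'E'
# goal in block frame relative to tube1 top point (mm): along row, across (+x), height -> shift in present tool axes
import sys
from h import *
from plant import ctrl
YAW=np.deg2rad(26.4);C=np.array([.5296,-.0081])
ex=np.array([np.cos(YAW),np.sin(YAW)]);ey=np.array([-ex[1],ex[0]]);T1=C-.018*ex-.09*ey
s=ctrl.read_state();q=s["ee_rot"];M=R.from_quat(q[[1,2,3,0]]).as_matrix();p=s["ee_pos"]
print("t",s["time_s"],"F",s["wrist_force"].round(1),"w",round(s["grip_width"],4),"pos",p.round(4))
a=np.arctan2(M[1,0],M[0,0]);print("along/across/z mm",((p[:2]-T1)@ey*1000).round(1),((p[:2]-T1)@ex*1000).round(1),(p[2]*1000).round(1),"tilt",M[2,2].round(5))
if len(sys.argv)>3:
    g=np.array(sys.argv[1:4],float)/1000;w=np.r_[T1+g[0]*ey+g[1]*ex,g[2]]
    print("shift",(M.T@(w-p)*1000).round(1))
print("turn",round(a-(YAW+np.pi/2),4))
E
python3 g.py -50 0 231
```

```text
t 0.6 F [ 0.6 -0.3  0.5] w 0.0124 pos [0.3244 0.2741 0.2311]
along/across/z mm 434.0 -40.3 231.1 tilt -1.0
shift [-4.61e+02 -1.53e+02  2.00e-01]
turn 0.4035
```

Emit:
send_rows(commands=[1, -46, -15, 0, 0.05, 1, -92, -30, 0, 0.1, 1, -138, -45, 0, 0.15, 1, -184, -60, 0, 0.2, 1, -230, -76, 0, 0.25])

```text
time_s: 1.1
ee_pos: [0.4505, 0.0668, 0.2312]
ee_rot: [-0.0, 0.46, 0.888, 0.0]
wrist_force: [1.2, 0.7, 0.2]
grip_width: -0.0001
gripper_force: 0.0
```

```bash
python3 g.py -50 0 150
```

```text
t 1.1 F [1.2 0.7 0.2] w -0.0001 pos [0.4505 0.0668 0.2312]
along/across/z mm 192.2 -19.5 231.2 tilt -1.0
shift [-242.4  -17.7   81.2]
turn 0.1531
```

Emit:
send_rows(commands=[1, -48, -3, 0, 0.05, 1, -96, -6, 0, 0.1, 1, -144, -10, 0, 0.153, 1, -192, -14, 20, 0.153, 1, -240, -18, 40, 0.153])

```text
time_s: 1.6
ee_pos: [0.5728, -0.1362, 0.1924]
ee_rot: [0.0, 0.526, 0.85, 0.0]
wrist_force: [1.4, 0.8, 0.6]
grip_width: -0.0002
gripper_force: 0.0
```

```bash
python3 g.py -50 0 80
```

```text
t 1.6 F [1.4 0.8 0.6] w -0.0002 pos [ 0.5728 -0.1362  0.1924]
along/across/z mm -43.9 -0.2 192.4 tilt -1.0
shift [ -6.    0.2 112.4]
turn 0.0017
```

Emit:
send_rows(commands=[1, -6, 0, 30, 0.002, 1, -6, 0, 60, 0.002, 1, -6, 0, 90, 0.002, 1, -6, 0, 108, 0.002, 1, -6, 0, 108, 0.002])

```text
time_s: 2.1
ee_pos: [0.5727, -0.1391, 0.0822]
ee_rot: [-0.002, 0.527, 0.85, -0.001]
wrist_force: [-0.1, 0.6, 0.1]
grip_width: -0.0003
gripper_force: 0.0
```

Emit:
send_rows(commands=[1, 6, 0, 0, 0, 1, 12, 0, 0, 0, 1, 18, 0, 0, 0, 1, 22, 0, 0, 0, 1, 26, 0, 0, 0])

```text
time_s: 2.6
ee_pos: [0.5633, -0.1159, 0.0856]
ee_rot: [0.001, 0.527, 0.85, 0.0]
wrist_force: [0.5, -1.1, 2.0]
grip_width: 0.0003
gripper_force: 0.9
```

```bash
python3 g.py 0 0 84
```

```text
t 2.6 F [ 0.5 -1.1  2. ] w 0.0003 pos [ 0.5633 -0.1159  0.0856]
along/across/z mm -21.5 0.3 85.6 tilt -1.0
shift [21.5 -0.3  1.6]
turn 0.0005
```

Emit:
send_rows(commands=[1, 5, 0, 0, 0, 1, 10, 0, 0, 0, 1, 15, 0, 0, 0, 1, 20, 0, 0, 0, 1, 20, 0, 0, 0])

```text
time_s: 3.1
ee_pos: [0.5538, -0.0976, 0.0849]
ee_rot: [-0.0, 0.527, 0.85, 0.0]
wrist_force: [0.4, -0.2, -0.2]
grip_width: -0.0002
gripper_force: 0.0
```

```bash
python3 g.py 0 0 72.3; python3 - <<'E'
from plant import camera
import cv2,numpy as np
p,d=camera("scene");im=p[110:220,190:300,::-1]
cv2.imwrite("pics/s1.png",cv2.resize(np.clip(im*1.8,0,255).astype(np.uint8),None,fx=5,fy=5,interpolation=cv2.INTER_CUBIC))
E
```

```text
t 3.1 F [ 0.4 -0.2 -0.2] w -0.0002 pos [ 0.5538 -0.0976  0.0849]
along/across/z mm -1.0 -0.1 84.9 tilt -1.0
shift [ 1.   0.1 12.6]
turn 0.0007
```

View pics/s1.png

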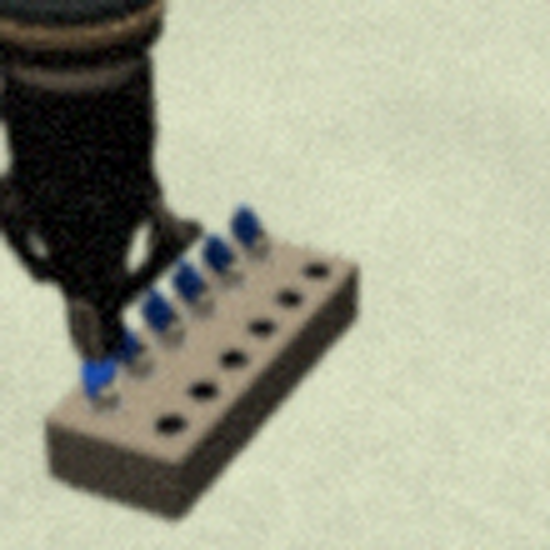

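The crop shows lid 1 tilted partway over at (100,380), under the fingertips. The other five are still upright and the block hasn't moved, so I press lid 1 down.

Emit:
send_rows(commands=[1, 1, 0, 3, 0, 1, 1, 0, 6, 0, 1, 1, 0, 9, 0, 1, 1, 0, 11, 0, 1, 1, 0, 12, 0])

```text
time_s: 3.65
ee_pos: [0.5535, -0.0974, 0.0726]
ee_rot: [-0.0, 0.527, 0.85, -0.0]
wrist_force: [-1.6, 1.3, 2.5]
grip_width: 0.0
gripper_force: 1.0
```

Emit:
send_rows(commands=[1, 0, 0, 0, 0, 1, 0, 0, 0.5, 0, 1, 0, 0, 0.5, 0])

```text
time_s: 3.95
ee_pos: [0.5537, -0.0974, 0.0725]
ee_rot: [0.0, 0.527, 0.85, -0.0]
wrist_force: [0.9, 0.4, 0.3]
grip_width: -0.0002
gripper_force: 0.1
```

```bash
python3 g.py 0 0 72
```

```text
t 3.95 F [0.9 0.4 0.3] w -0.0002 pos [ 0.5537 -0.0974  0.0725]
along/across/z mm -0.7 -0.1 72.5 tilt -1.0
shift [0.7 0.1 0.5]
turn 0.0002
```

Emit:
send_rows(commands=[1, 0, 0, 0.5, 0, 1, 0, 0, 0.5, 0, 1, 0, 0, -6, 0, 1, 0, 0, -12, 0, 1, 2, 0, -12, 0])

```text
time_s: 4.45
ee_pos: [0.5535, -0.0958, 0.0856]
ee_rot: [0.001, 0.527, 0.85, 0.0]
wrist_force: [-0.5, -0.3, -0.5]
grip_width: 0.0001
gripper_force: 0.0
```

Emit:
send_rows(commands=[1, 4, 0, 0, 0, 1, 8, 0, 0, 0, 1, 12, 0, 0, 0, 1, 16, 0, 0, 0, 1, 20, 0, 0, 0])

```text
time_s: 4.95
ee_pos: [0.5437, -0.0773, 0.0844]
ee_rot: [-0.0, 0.527, 0.85, -0.0]
wrist_force: [0.7, -0.8, 0.0]
grip_width: 0.0002
gripper_force: 0.5
```

Emit:
send_rows(commands=[1, 5, 0, 0, 0, 1, 10, 0, 0, 0, 1, 15, 0, 0, 0, 1, 15, 0, 4, 0, 1, 15, 0, 8, 0])

```text
time_s: 5.45
ee_pos: [0.5373, -0.064, 0.0763]
ee_rot: [0.0, 0.527, 0.85, 0.0]
wrist_force: [0.4, 1.2, 1.6]
grip_width: -0.0001
gripper_force: 0.9
```

```bash
python3 g.py 36 0 72
```

```text
t 5.45 F [0.4 1.2 1.6] w -0.0001 pos [ 0.5373 -0.064   0.0763]
along/across/z mm 36.5 0.0 76.3 tilt -1.0
shift [-0.5 -0.   4.3]
turn 0.0006
```

Emit:
send_rows(commands=[1, 0, 0, 2.5, 0, 1, 0, 0, 4.3, 0, 1, 0, 0, 4.3, 0, 1, 0, 0, -2, 0, 1, 0, 0, -8, 0])

```text
time_s: 5.95
ee_pos: [0.5372, -0.0644, 0.0848]
ee_rot: [-0.0, 0.527, 0.85, -0.0]
wrist_force: [0.4, -0.7, 0.5]
grip_width: -0.0003
gripper_force: 0.0
```

Emit:
send_rows(commands=[1, 4, 0, 0, 0, 1, 8, 0, 0, 0, 1, 12, 0, 0, 0, 1, 16, 0, 0, 0, 1, 20, 0, 0, 0])

```text
time_s: 6.45
ee_pos: [0.5281, -0.046, 0.0844]
ee_rot: [-0.0, 0.527, 0.85, -0.0]
wrist_force: [0.7, -1.1, 0.0]
grip_width: 0.0
gripper_force: 0.6
```

Emit:
send_rows(commands=[1, 5, 0, 0, 0, 1, 10, 0, 0, 0, 1, 15.5, 0, 0, 0, 1, 15.5, 0, 4, 0, 1, 15.5, 0, 8, 0])

```text
time_s: 6.95
ee_pos: [0.5215, -0.0322, 0.0763]
ee_rot: [0.0, 0.527, 0.85, 0.0]
wrist_force: [-0.3, 0.1, 1.6]
grip_width: -0.0
gripper_force: 0.9
```

```bash
python3 g.py 72 0 72;  python3 - <<'E'
from plant import camera
import cv2,numpy as np
p,d=camera("scene");im=p[110:220,190:300,::-1]
cv2.imwrite("pics/s2.png",cv2.resize(np.clip(im*1.8,0,255).astype(np.uint8),None,fx=5,fy=5,interpolation=cv2.INTER_CUBIC))
E
```

```text
t 6.95 F [-0.3  0.1  1.6] w -0.0 pos [ 0.5215 -0.0322  0.0763]
along/across/z mm 72.0 0.0 76.3 tilt -1.0
shift [-0.  -0.   4.3]
turn 0.0006
```

View pics/s2.png

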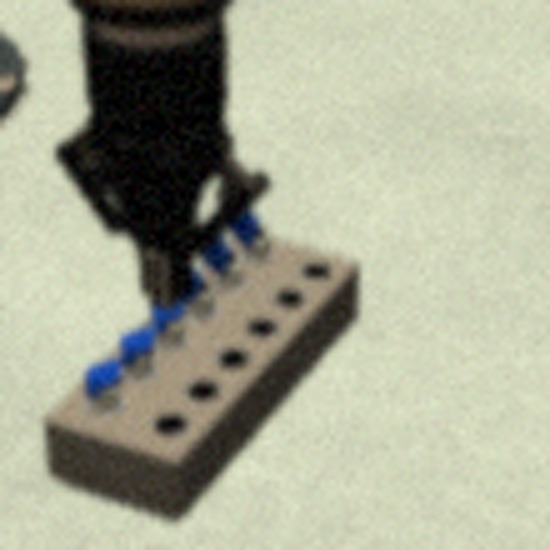

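Lids 1 and 2 at (103,380) and (137,345) are flat on their tubes. Lid 3 is under the fingers, and the block is where it was.

Emit:
send_rows(commands=[1, 0, 0, 2.5, 0, 1, 0, 0, 4.3, 0, 1, 0, 0, 4.3, 0, 1, 0, 0, -2, 0, 1, 0, 0, -8, 0])

```text
time_s: 7.5
ee_pos: [0.5214, -0.0326, 0.0848]
ee_rot: [-0.0, 0.527, 0.85, -0.0]
wrist_force: [0.6, -0.7, -1.0]
grip_width: 0.0001
gripper_force: 0.0
```

Emit:
send_rows(commands=[1, 4, 0, 0, 0, 1, 8, 0, 0, 0, 1, 12, 0, 0, 0, 1, 16, 0, 0, 0, 1, 20, 0, 0, 0])

```text
time_s: 8.0
ee_pos: [0.5124, -0.0142, 0.0844]
ee_rot: [0.0, 0.527, 0.85, -0.0]
wrist_force: [0.5, -1.9, -0.8]
grip_width: 0.0
gripper_force: 0.6
```

Emit:
send_rows(commands=[1, 5, 0, 0, 0, 1, 10, 0, 0, 0, 1, 16, 0, 0, 0, 1, 16, 0, 4, 0, 1, 16, 0, 8, 0])

```text
time_s: 8.5
ee_pos: [0.5055, 0.0001, 0.0762]
ee_rot: [0.0, 0.527, 0.85, 0.0]
wrist_force: [-0.5, 0.9, 1.7]
grip_width: 0.0
gripper_force: 0.9
```

Emit:
send_rows(commands=[1, 0, 0, 2.5, 0, 1, 0, 0, 4.3, 0, 1, 0, 0, 4.3, 0, 1, 0, 0, -2, 0, 1, 0, 0, -8, 0])

```text
time_s: 9.0
ee_pos: [0.5054, -0.0003, 0.0848]
ee_rot: [-0.0, 0.527, 0.85, -0.0]
wrist_force: [0.1, -0.1, 0.9]
grip_width: 0.0005
gripper_force: 0.0
```

Emit:
send_rows(commands=[1, 4, 0, 0, 0, 1, 8, 0, 0, 0, 1, 12, 0, 0, 0, 1, 16, 0, 0, 0, 1, 20, 0, 0, 0])

```text
time_s: 9.5
ee_pos: [0.4964, 0.0181, 0.0844]
ee_rot: [0.0, 0.527, 0.85, -0.0]
wrist_force: [0.4, -1.7, 0.2]
grip_width: 0.0002
gripper_force: 0.6
```

Emit:
send_rows(commands=[1, 5, 0, 0, 0, 1, 10, 0, 0, 0, 1, 16, 0, 0, 0, 1, 16, 0, 4, 0, 1, 16, 0, 8, 0])

```text
time_s: 10.0
ee_pos: [0.4894, 0.0323, 0.0762]
ee_rot: [-0.0, 0.527, 0.85, 0.0]
wrist_force: [-0.6, 0.5, 1.0]
grip_width: -0.0001
gripper_force: 0.9
```

```bash
python3 g.py 144 0 72
```

```text
t 10.0 F [-0.6  0.5  1. ] w -0.0001 pos [0.4894 0.0323 0.0762]
along/across/z mm 144.1 0.0 76.2 tilt -1.0
shift [-0.1 -0.   4.2]
turn 0.0007
```

Emit:
send_rows(commands=[1, 0, 0, 2.5, 0, 1, 0, 0, 4.3, 0, 1, 0, 0, 4.3, 0, 1, 0, 0, -2, 0, 1, 0, 0, -8, 0])

```text
time_s: 10.5
ee_pos: [0.4894, 0.0319, 0.0848]
ee_rot: [-0.0, 0.527, 0.85, -0.0]
wrist_force: [0.1, -0.1, 0.1]
grip_width: -0.0001
gripper_force: 0.0
```

Emit:
send_rows(commands=[1, 4, 0, 0, 0, 1, 8, 0, 0, 0, 1, 12, 0, 0, 0, 1, 16, 0, 0, 0, 1, 20, 0, 0, 0])

```text
time_s: 11.0
ee_pos: [0.4803, 0.0502, 0.0844]
ee_rot: [-0.0, 0.527, 0.85, -0.0]
wrist_force: [1.2, -0.9, 0.3]
grip_width: 0.0002
gripper_force: 0.6
```

Emit:
send_rows(commands=[1, 5, 0, 0, 0, 1, 10, 0, 0, 0, 1, 16, 0, 0, 0, 1, 16, 0, 4, 0, 1, 16, 0, 8, 0])

```text
time_s: 11.5
ee_pos: [0.4734, 0.0646, 0.0762]
ee_rot: [0.0, 0.527, 0.85, 0.0]
wrist_force: [-0.1, 1.7, 1.1]
grip_width: -0.0003
gripper_force: 0.9
```

Emit:
send_rows(commands=[1, 0, 0, 2.5, 0, 1, 0, 0, 4.3, 0, 1, 0, 0, 4.3, 0, 1, 0, 0, 4.3, 0])

```text
time_s: 11.9
ee_pos: [0.4733, 0.0642, 0.072]
ee_rot: [-0.0, 0.527, 0.85, -0.0]
wrist_force: [-0.7, 1.6, 2.1]
grip_width: 0.0001
gripper_force: 1.1
```

Emit:
send_rows(commands=[1, 0, 0, -5, 0, 1, -18, 0, -5, 0, 1, -36, 0, -5, 0, 1, -36, 0, 0, 0, 1, -36, 0, 0, 0])

```text
time_s: 12.4
ee_pos: [0.4899, 0.0317, 0.0721]
ee_rot: [0.0, 0.527, 0.85, -0.0]
wrist_force: [-0.8, -0.1, 0.0]
grip_width: 0.0003
gripper_force: 0.0
```

```bash
python3 g.py 144 0 72
```

```text
t 12.4 F [-0.8 -0.1  0. ] w 0.0003 pos [0.4899 0.0317 0.0721]
along/across/z mm 143.3 0.1 72.1 tilt -1.0
shift [ 0.7 -0.1  0.1]
turn -0.0009
```

Emit:
send_rows(commands=[1, 0, 0, -5, 0, 1, -18, 0, -5, 0, 1, -36, 0, -5, 0, 1, -36, 0, 0, 0, 1, -36, 0, 0, 0])

```text
time_s: 12.9
ee_pos: [0.5055, -0.0001, 0.0721]
ee_rot: [0.0, 0.527, 0.85, -0.0]
wrist_force: [1.0, 0.4, 0.7]
grip_width: -0.0
gripper_force: 0.0
```

Emit:
send_rows(commands=[1, 0, 0, -5, 0, 1, -18, 0, -5, 0, 1, -36, 0, -5, 0, 1, -36, 0, 0, 0, 1, -36, 0, 0, 0])

```text
time_s: 13.4
ee_pos: [0.5215, -0.0322, 0.0721]
ee_rot: [0.0, 0.527, 0.85, -0.0]
wrist_force: [0.2, 0.2, 0.2]
grip_width: -0.0
gripper_force: 0.0
```

Emit:
send_rows(commands=[1, 0, 0, -5, 0, 1, -18, 0, -5, 0, 1, -36, 0, -5, 0, 1, -36, 0, 0, 0, 1, -36, 0, 0, 0])

```text
time_s: 13.9
ee_pos: [0.5383, -0.0659, 0.0721]
ee_rot: [0.001, 0.527, 0.85, -0.0]
wrist_force: [-0.1, -0.0, -0.0]
grip_width: 0.0004
gripper_force: 0.0
```

Emit:
send_rows(commands=[1, 0, 0, -5, 0, 1, -18, 0, -5, 0, 1, -36, 0, -5, 0, 1, -36, 0, 0, 0, 1, -36, 0, 0, 0])

```text
time_s: 14.4
ee_pos: [0.5541, -0.0979, 0.0721]
ee_rot: [0.001, 0.527, 0.85, -0.0]
wrist_force: [0.1, -0.4, -0.4]
grip_width: 0.0001
gripper_force: 0.0
```

Emit:
send_rows(commands=[1, 0, 0, -20, 0, 1, 0, 0, -50, 0, 1, -40, 0, -80, 0, 1, -80, 0, -100, 0, 1, -120, 0, -100, 0])

```text
time_s: 14.9
ee_pos: [0.6084, -0.2057, 0.1754]
ee_rot: [0.002, 0.526, 0.85, 0.001]
wrist_force: [0.9, 0.7, 0.8]
grip_width: 0.0001
gripper_force: 0.0
```

```bash
python3 g.py;  python3 - <<'E'
from h import *
from plant import camera
ex=np.array([np.cos(np.deg2rad(26.4)),np.sin(np.deg2rad(26.4))]);ey=np.array([-ex[1],ex[0]]);T1=np.array([.5296,-.0081])-.018*ex-.09*ey
for n in("top","scene"):
    p,d=camera(n);P=cloud(n,d);near=(abs(P[...,0]-.52)<.13)&(abs(P[...,1])<.16)
    k,l,st,ce=cv2.connectedComponentsWithStats(blue(p)*near.astype(np.uint8))
    for i in range(1,k):
        if st[i,4]>3:
            Q=P[l==i];print(n,((Q[:,:2].mean(0)-T1)@ey*1000).round(1),((Q[:,:2].mean(0)-T1)@ex*1000).round(1),"z",np.percentile(Q[:,2],[50,95,100]).round(4))
im=p[110:220,180:290,::-1]
cv2.imwrite("pics/s3.png",cv2.resize(np.clip(im*1.8,0,255).astype(np.uint8),None,fx=5,fy=5,interpolation=cv2.INTER_CUBIC))
E
```

```text
t 14.9 F [0.9 0.7 0.8] w 0.0001 pos [ 0.6084 -0.2057  0.1754]
along/across/z mm -122.0 0.8 175.4 tilt -0.99999
turn 0.0011
top 5.3 -1.6 z [0.0721 0.0752 1.158 ]
top 37.5 0.4 z [0.0716 0.0747 0.0762]
top 77.4 -3.1 z [0.0706 0.076  1.158 ]
top 109.6 0.3 z [0.0719 0.0755 0.0765]
top 146.1 0.3 z [0.0711 0.0752 0.0759]
top 181.4 -1.5 z [0.0711 0.0747 1.158 ]
scene 86.4 -1.9 z [0.0708 0.073  0.0742]
```

View pics/s3.png

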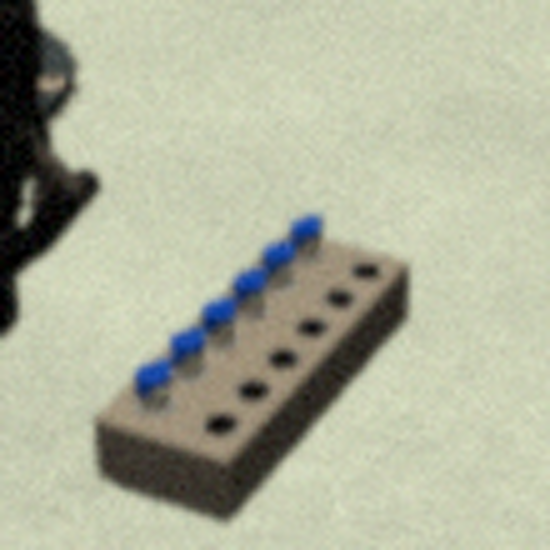

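All six lids, from (153,378) to (307,230), lie flat at about 72 mm. The block hasn't moved and the arm is clear.

```bash
python3 -c "
from plant import job
print(job.job_done())"
```

```text
the job is handed in; nothing more can be done
None
```

I flipped all six lids in order from the hinge side and pressed them shut, measured flat at about 72 mm; the block hasn't visibly moved, the arm stayed clear of the bottle, dishes and vial, and the job is handed in, with no verdict shown.

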